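# Lock a tube shaker's platform with its transport pin

### The arm

A 7-joint arm with a two-finger parallel gripper is mounted at the origin on the work surface. World frame = base frame: x ahead of the robot, y to its left, z up, the work surface at z = 0. Lengths are in m, angles in rad, forces in N, time in s.
With the tool pointing down it reaches from about 0.425 to 0.8 m from the base axis. Payload 8.3 kg.
Tool frame: the origin (TCP) lies at the very end of the fingers, on their centre line; the grasp point (between the pads) lies 19 mm behind it (manip.pinch_z is the distance from the TCP to the grasp point, in m); z points along the fingers, y is the line along which they close (so a half turn about z gives the same grasp; the last joint's range is limited). The gripper opens to 85 mm and grips with 20 to 120 N. Pads are 22 mm wide; open, the fingers measure 114 mm over their backs; the gripper's body (76 mm by 85 mm) begins 54 mm behind the grasp point. The pads swing forward as they close: fully open they stand 13 mm farther back than shut.
Start: joints at [-1.163, 0.383, 0.016, 1.37, -0.006, 1.388, -0.046], TCP at [0.283, 0.557, 0.202] pointing down, gripper open.
Joint ranges: [-2.95, 2.95], [-0.25, 2.06], [-1.52, 1.56], [0.18, 2.33], [-1.44, 4.58], [0.02, 2.06], [-3.01, 3.01]. Speed limits (rad/s): [2.39, 2.39, 3.01, 3.01, 3.14, 3.14, 3.14].

### API

Orientations are given as a unit quaternion [w, x, y, z].
In Python, from rig import status, cams, manip, nets gives the robot as it stands.
- The arm moves only by the tool play_rows, never from a script. Its argument "targets" is a list that holds one entry, the list of rows, each a list of 7 numbers: the shift along the world's x, y, z normalised to -1 to 1, where 1 is 25 cm, then the turn, a rotation vector about the world's x, y, z normalised to -1 to 1, where 1 is 60 degrees, then the finger opening in mm, from 0 to 85.4. A call has 1 to 8 rows; each row is the pose to reach, as a shift and turn from the pose commanded when the call began; what a row does not reach only later rows make up. A row lasts 1/10 s, in which the tool goes at most 50 mm and 8.59 degrees, less where a joint would pass 70% of its speed; a pose out of reach is approached as far as the arm can. A call with a number of a shift or a turn outside -1 to 1 is refused whole. A call with a gripper value outside its range is refused whole. The fingers move at their own pace and stop on an object; "force" is the grip in N (left out, the last holds). Time passes only in rows, so rows that repeat a pose let the fingers close. It gives the time, the measured TCP pose, the force, the opening and the grip force at its end, in the units of the state.
- status.sense(): the state, without advancing time (a new reading comes with each control period).
- cams.grab_frame(name): name is "scene" or "top" or "wrist"; returns a dict with "pixels" (384x512x3 uint8, red, green, blue), "fx", "fy", "cx", "cy" (pixels), "T" (4x4, takes a point from camera to world coordinates). Camera axes: x right, y down, z forward; pixel columns grow to the right and rows downward; lengths in m; the calibration is good to about 2 mm. A picture is of the moment at which its call begins. There is no depth.
- manip.job_done(): hands the job in; it is judged then, once.
Trained networks look in the newest picture that a camera, given by its name, has taken for a name from the list of things; names that differ only in an ending like _2 or _b are one class to them, and where a whole thing is asked for, a point or a joint stands for the part that bears it (a point fixed in the world has none). Each returns a list of dicts, best first, with "confidence" (0 to 1); they miss things now and then, are a little off and sometimes report something else, mostly with a low value. They report only what shows in the picture. A call takes as long as a camera call. They do not tell look-alikes from the thing itself.
- nets.search_frame(camera, query): "box" ([left, top, right, bottom] in pixels, round what is visible of it).
The state is a dict: "t": time; "q": joint angles; "qvel": joint speeds; "tau": joint torques, N m; "ee_pos": TCP position; "tcp_rot": TCP orientation; "force": force on the tool from outside, world axes, zero at the start; "wrist_torque": the same for the moment, N m; "finger_gap": finger opening in m; "grip_force": force on a finger pad.
Only numpy, scipy, OpenCV 4.12 (cv2) and the standard library are available. Lean on these libraries where they do the work, as an engineer would, in place of code of your own. Each camera call takes 0.05 s, during which the arm holds its last target. There are 200 camera calls.

### The job

The shaker is to be carried to another bench, so lock its sliding platform: take the lock pin out of the white block and put it down through the hole in the platform's steel ear. The matching hole in the bracket under the ear is probably not in line, so feel for it, easing the platform along until the pin goes through both, and leave the pin fully home with its collar down on the ear. Leave the hex key, the tube tray, the wire rack and the jar where they are.

Things in the scene. Friction and masses are not known exactly. Their poses are not given: they have to be found in the camera images.
- pin: Loose lock pin, about 100 g, upright in one of the block's two holes (which varies): plain steel shank 12 mm in diameter, 50 mm long, its last 5 mm tapering to a 6 mm tip; steel collar 30 mm across, 5 mm thick; smooth round black grip 23 mm across, 40 mm long. Origin on its axis at the collar's underside, z up towards the grip: tip at z = -50 mm, grip from z = 5 to 45 mm.
- block: White plastic block, fixed, 70 mm (its x) by 160 mm (its y), 62 mm high, origin at the centre of its underside. Two vertical holes 15 mm in diameter go right through it at y = -45 and +45 mm: one holds the pin, the other the hex key, each hanging by its collar on the block's top.
- shaker: White bench shaker for sample tubes, fixed, 300 mm (its x) by 260 mm (its y); 82 mm high to the deck, 190 mm with the platform's rack of capped tubes, which stands 170 mm from the line of holes. Origin at the centre of its underside, z up. The platform slides along its x; the ear and the bracket under it stick out on its +y side, 163 mm from the origin to the line of the holes.
- platform (a joint): The shaker's sliding aluminium platform: displacement along the shaker's +x in m, -0.024 to 0.024, 0 at mid stroke. It stays where it is left; moving it takes about 2 N plus 12 N per m/s.
- ear_hole (a point): Centre of the hole's mouth in the platform's steel ear, on the ear's top face, 108 mm above the bench; moves with the platform. Ear 56 mm along x, 12 mm thick; hole vertical, 14 mm in diameter. 6 mm below the ear is the bracket, so a pin through the ear alone stops on it with its collar 32 mm above the ear.
- bracket_mid (a point): Point on top of the fixed steel bracket, 90 mm above the bench, straight below the ear hole at joint value 0. A level plate 12 mm thick, 110 mm along x, open below, with one vertical hole 15 mm in diameter. Slotted bolts: the hole is on the line through this point along the shaker's x, up to 8 mm either way, mostly hidden and not reported; find it by touch.
- hex_key: T-handled hex key, loose, standing in the other hole of the block: black crossbar 80 mm long and 14 mm thick, 36 mm above the block's top. Not needed. Origin on its axis at the block's top.
- tube_tray: White tube tray, loose, 150 by 200 by 26 mm with a few glass tubes standing to 76 mm. Not needed. Origin at the centre of its underside.
- wire_rack: Empty steel wire tube rack, loose, 200 by 85 by 65 mm. Not needed. Origin at the centre of its underside.
- specimen_jar: Closed specimen jar with white cap, loose, 60 mm in diameter and 75 mm high. Not needed. Origin at the centre of its underside.
There are look-alikes about, which are no part of the job. What is shaped like the pin but brown or pink is not meant.

How it is judged:
On the way:
1. the pin is drawn out of the block (z of pin in the frame of block above 0.115 m), for 0.1 s.
At the end, for the whole second after the job is handed in: The pin stands upright (within 0.08 rad) through the ear and the bracket, its collar down on the ear (within 3 mm), its axis within 4 mm of the ear hole's, released, and pin and platform are at rest (z of pin in the frame of ear_hole between -0.003 and 0.003 m and horizontal distance between pin and ear_hole below 0.004 m and angle between pin's own z axis and vertical below 0.08 rad and linear speed of pin below 0.02 m/s and velocity of joint platform between -0.01 and 0.01 m/s); the robot touches nothing.
It fails at once if the hex key is moved more than 20 mm (distance of hex_key from where it was at the start of the episode above 0.02 m).
It fails at once if the tube tray is moved more than 20 mm (distance of tube_tray from where it was at the start of the episode above 0.02 m).
It fails at once if the wire rack is moved more than 20 mm (distance of wire_rack from where it was at the start of the episode above 0.02 m).
It fails at once if the specimen jar is moved more than 20 mm (distance of specimen_jar from where it was at the start of the episode above 0.02 m).
It also fails if it takes over 54 s, if anything falls off the work surface, if the arm or the gripper's body presses on something with over 40 N, if the wrist force passes 120 N, or if a joint passes its speed limit or range.

## Working session

There is one attempt and no reset: what is moved stays moved. The work goes in short steps, Python scripts to look and compute and a tool call to move; the robot and the scene stay as the last step left them, time stands still between calls to the robot, and variables do not carry over. Pictures are saved under pics/ and viewed, at most 10 in all, crops included, and the job is handed in when it is done.

Besides the shell and the picture viewer there is one more tool, called after ">>>" by a JSON object that holds its "method" and its "body". play_rows: Moves the arm, as the interface text tells. Its arguments: {"type":"object","properties":{"targets":{"type":"array","items":{"type":"array","items":{"type":"array","items":{"type":"number"}}}},"force":{"type":"number"}},"required":["targets"]}

```bash
mkdir -p pics; cat > h.py <<'E'
import numpy as np, cv2
from rig import status, cams, manip, nets
def grab(n,f=None):
    g=cams.grab_frame(n)
    if f: cv2.imwrite(f'pics/{f}.png',cv2.cvtColor(np.asarray(g['pixels']),cv2.COLOR_RGB2BGR))
    return g
def proj(g,p):
    q=np.linalg.inv(g['T'])@np.append(p,1); return np.array([g['fx']*q[0]/q[2]+g['cx'],g['fy']*q[1]/q[2]+g['cy']])
def ray(g,u,v,z):
    d=g['T'][:3,:3]@np.array([(u-g['cx'])/g['fx'],(v-g['cy'])/g['fy'],1]); o=g['T'][:3,3]; return o+d*(z-o[2])/d[2]
E
python3 - <<'E'
from h import *
a=grab('scene','a'); b=grab('top','b')
im=np.hstack([cv2.imread('pics/a.png'),cv2.imread('pics/b.png')])
for c in('scene','top'):
  for q in('pin','block','shaker','platform','hex_key','ear_hole','tube_tray','wire_rack','specimen_jar'):
    print(c,q,[([round(x) for x in d['box']],round(d['confidence'],2)) for d in nets.search_frame(c,q)[:4]])
for g in(a,b): print(g['T'].round(3).tolist(),g['fx'])
s=status.sense();print(s['t'],s['ee_pos'],s['tcp_rot'],manip.pinch_z)
E
```

```text
scene pin [([278, 164, 286, 190], 0.63), ([232, 177, 238, 211], 0.62), ([263, 174, 273, 205], 0.52), ([242, 155, 253, 171], 0.45)]
scene block [([227, 147, 277, 195], 0.97), ([241, 154, 250, 175], 0.55)]
scene shaker [([47, 217, 234, 384], 0.68)]
scene platform [([46, 222, 224, 362], 0.92)]
scene hex_key [([244, 141, 274, 156], 0.54)]
scene ear_hole [([48, 219, 225, 362], 0.67)]
scene tube_tray [([250, 214, 359, 297], 0.69), ([154, 177, 178, 209], 0.48)]
scene wire_rack [([266, 121, 335, 158], 0.91)]
scene specimen_jar [([226, 146, 277, 195], 0.74), ([154, 177, 180, 212], 0.63)]
top pin [([204, 173, 214, 185], 0.56), ([228, 195, 242, 208], 0.54)]
top block [([149, 198, 216, 241], 0.64)]
top shaker [([314, 121, 449, 253], 0.84)]
top platform [([320, 121, 444, 247], 0.59)]
top hex_key [([153, 207, 171, 237], 0.66)]
top ear_hole [([317, 125, 446, 247], 0.59)]
top tube_tray [([203, 82, 288, 152], 0.68)]
top wire_rack [([60, 165, 126, 250], 0.55)]
top specimen_jar [([259, 252, 287, 282], 0.97)]
[[0.801, 0.405, -0.44, 1.141], [0.598, -0.522, 0.608, -0.679], [0.016, -0.75, -0.661, 0.916], [0.0, 0.0, 0.0, 1.0]] 496.46374954300836
[[-0.0, -0.999, 0.041, 0.544], [-1.0, 0.001, 0.001, 0.056], [-0.001, -0.041, -0.999, 1.034], [0.0, 0.0, 0.0, 1.0]] 388.74240842638835
1.0 [0.28347037 0.55700869 0.2020009 ] [-3.27846873e-05  2.33215277e-01  9.72425130e-01  2.99796925e-07] 0.0187
```

View pics/a.png

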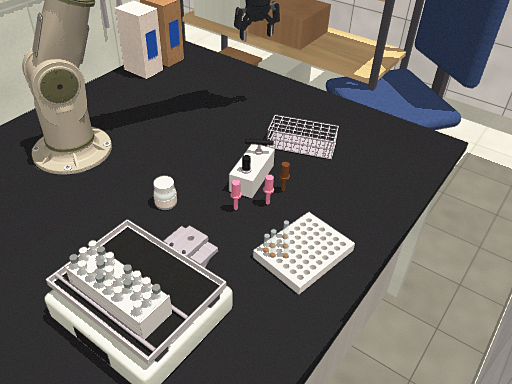

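View pics/b.png

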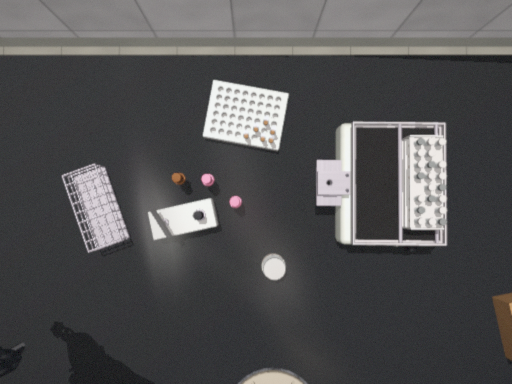

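The first two pictures show these pin candidates:
- Black grip in the white block: top (198,215), scene (246,163).
- Pink look-alikes: top (208,180) and (236,202).
- Brown look-alike: top (178,179).

By the description I choose the black one. The hex key is at top (160,222) and the ear hole at about top (329,182). Next I check the choice in a close crop.

```bash
python3 - <<'E'
from h import *
a=cv2.imread('pics/a.png');b=cv2.imread('pics/b.png')
r=lambda im,x,y,w,h:cv2.resize(im[y:y+h,x:x+w],(400,300),interpolation=cv2.INTER_CUBIC)
cv2.imwrite('pics/c.png',np.vstack([np.hstack([r(b,144,180,100,75),r(b,300,145,100,75)]),np.hstack([r(a,205,135,100,75),r(a,150,215,100,75)])]))
E
```

```text
(no output)
```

View pics/c.png

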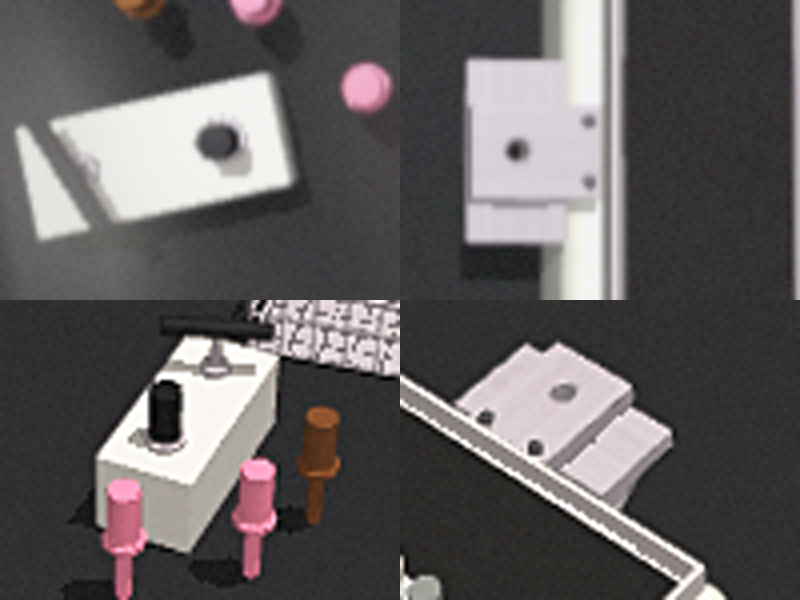

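The crop confirms it: a black grip with a steel collar in the block, at top (197.7,215.3) and scene (246.7,156.3). The hex key is in the block's other hole. The ear hole is at top (329.3,182.3) and scene (191.3,238), with the ear and bracket axis along world x. Now I triangulate both.

```bash
python3 - <<'E'
from h import *
a=grab('scene');b=grab('top')
for n,z,t,s in(('pin',.107,(197.75,215.25),(246.75,156.25)),('ear',.108,(329.25,182.25),(191.25,238))):
    print(n,ray(b,*t,z).round(4),ray(a,*s,z).round(4))
# ear/bracket edges in top
print('ear',ray(b,320,145+105/4,.108),ray(b,320,145+200/4,.108),'br',ray(b,320,145+58/4,.09),ray(b,320,145+244/4,.09))
print('shaker yaw',ray(b,320,145+58/4,.09),ray(b,300+166/4,145,.082),ray(b,352,124,.1),ray(b,352,244,.1))
E
```

```text
pin [0.521  0.1828 0.107 ] [0.5211 0.1881 0.107 ]
ear [ 0.5994 -0.1306  0.108 ] [ 0.6026 -0.1304  0.108 ]
ear [ 0.62576391 -0.10874109  0.108     ] [ 0.56905006 -0.10830238  0.108     ] br [ 0.6560687  -0.11216203  0.09      ] [ 0.54286034 -0.11128632  0.09      ]
shaker yaw [ 0.6560687  -0.11216203  0.09      ] [ 0.69281439 -0.16676145  0.082     ] [ 0.74107308 -0.18846185  0.1       ] [ 0.45211402 -0.18525958  0.1       ]
```

>>> {"method": "play_rows", "body": {"targets": [[[0.62, -0.95, 0.12, 0, 0, -0.85, 50], [0.62, -0.95, 0.12, 0, 0, -0.85, 50], [0.62, -0.95, 0.12, 0, 0, -0.85, 50], [0.62, -0.95, 0.12, 0, 0, -0.85, 50], [0.62, -0.95, 0.12, 0, 0, -0.85, 50], [0.62, -0.95, 0.12, 0, 0, -0.85, 50], [0.62, -0.95, 0.12, 0, 0, -0.85, 50]]]}}

```text
t: 1.8
ee_pos: [0.4427, 0.3136, 0.2333]
tcp_rot: [0.001, 0.635, 0.773, 0.001]
force: [0.5, -0.1, 0.5]
finger_gap: 0.0501
grip_force: 0.0
```

>>> {"method": "play_rows", "body": {"targets": [[[0.33, -0.54, -0.1, 0, 0, -0.2, 50], [0.33, -0.54, -0.1, 0, 0, -0.2, 50], [0.33, -0.54, -0.1, 0, 0, -0.2, 50], [0.33, -0.54, -0.1, 0, 0, -0.2, 50], [0.33, -0.54, -0.1, 0, 0, -0.2, 50]]]}}

```text
t: 2.3
ee_pos: [0.5216, 0.1825, 0.2066]
tcp_rot: [0.0, 0.708, 0.706, -0.0]
force: [-1.4, 0.3, 0.2]
finger_gap: 0.0502
grip_force: 0.0
```

```bash
python3 - <<'E'
from h import *
from scipy.spatial.transform import Rotation as R
g=grab('wrist','w1');s=status.sense()
print(s['t'],s['ee_pos'],s['q'],R.from_quat(np.roll(s['tcp_rot'],-1)).as_matrix().round(3).tolist(),s['force'])
print(proj(g,[.521,.1855,.107]),nets.search_frame('wrist','pin')[:3],nets.search_frame('wrist','hex_key')[:2],g['T'].round(3).tolist())
E
```

```text
2.35 [0.52072655 0.1850475  0.20683435] [-0.73048946  0.22980916  0.39882519  1.58041664 -0.091351    1.35018236
 -0.32045841] [[-0.001, 1.0, -0.001], [1.0, 0.001, 0.0], [0.0, -0.001, -1.0]] [-0.31726864  0.01807093 -0.13326137]
[256.54077414 180.35850231] [{'box': [325.1, 110.2, 360.6, 139.0], 'confidence': 0.86}, {'box': [323.0, 171.6, 351.0, 203.8], 'confidence': 0.8}, {'box': [270.6, 218.5, 296.7, 260.8], 'confidence': 0.78}] [{'box': [204.5, 59.3, 277.4, 121.6], 'confidence': 0.82}] [[1.0, -0.003, -0.002, 0.523], [-0.003, -0.946, -0.325, 0.266], [-0.001, 0.325, -0.946, 0.378], [0.0, 0.0, 0.0, 1.0]]
```

View pics/w1.png

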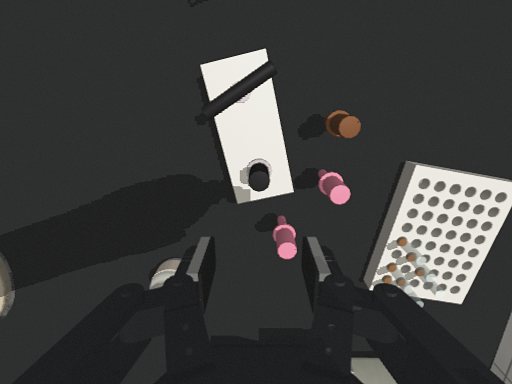

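The wrist view shows the pin's grip top at about (259,181), 3 px right of the prediction. The fingers are centred near x=258 and nothing is in the descent path, so I go down.

>>> {"method": "play_rows", "body": {"targets": [[[0.005, 0, -0.2, 0, 0, 0, 50], [0.005, 0, -0.38, 0, 0, 0, 50], [0.005, 0, -0.48, 0, 0, 0, 50], [0.005, 0, -0.534, 0, 0, 0, 50], [0.005, 0, -0.534, 0, 0, 0, 50], [0.005, 0, -0.534, 0, 0, 0, 20]]], "force": 60}}

```text
t: 3.05
ee_pos: [0.5228, 0.1858, 0.0749]
tcp_rot: [0.0, 0.706, 0.708, 0.001]
force: [-0.3, -0.3, 0.3]
finger_gap: 0.037
grip_force: 0.0
```

>>> {"method": "play_rows", "body": {"targets": [[[0, 0, 0, 0, 0, 0, 0], [0, 0, 0, 0, 0, 0, 0], [0, 0, 0, 0, 0, 0, 0], [0, 0, 0, 0, 0, 0, 0]]]}}

```text
t: 3.45
ee_pos: [0.5234, 0.1853, 0.0757]
tcp_rot: [0.0, 0.707, 0.707, 0.002]
force: [-1.5, 0.7, 4.9]
finger_gap: 0.0171
grip_force: 58.5
```

```bash
python3 - <<'E'
from h import *
g=grab('wrist','w2');b=grab('top','b2');s=status.sense()
print(s['ee_pos'],s['finger_gap'],s['grip_force'],s['force'],s['wrist_torque'])
print(proj(g,[.521,.1855,.107]))
w=cv2.imread('pics/w2.png');cv2.imwrite('pics/w2c.png',cv2.resize(w[120:345,130:380],(780,590)) if 0 else cv2.resize(w[150:384,100:412],(780,585)))
E
```

```text
[0.52338309 0.18532345 0.07571655] 0.01722691407885665 58.539358580019325 [-2.58430467 -0.32715327  5.10766028] [0.00641603 0.36371928 0.03699419]
[252.23782929 249.67265515]
```

View pics/w2c.png

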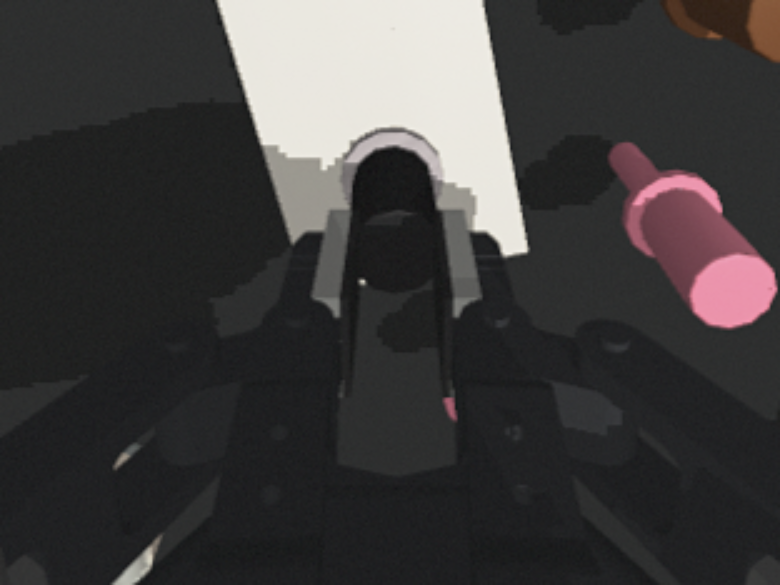

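The pads straddle the grip, whose top is near crop (400,260), and the collar is visible beyond, so the hold is good. I lift straight up.

>>> {"method": "play_rows", "body": {"targets": [[[0, 0, 0.08, 0, 0, 0, 0], [0, 0, 0.2, 0, 0, 0, 0], [0, 0, 0.32, 0, 0, 0, 0], [0, 0, 0.44, 0, 0, 0, 0], [0, 0, 0.54, 0, 0, 0, 0], [0, 0, 0.54, 0, 0, 0, 0]]]}}

```text
t: 4.15
ee_pos: [0.5246, 0.1851, 0.2138]
tcp_rot: [0.001, 0.707, 0.707, 0.004]
force: [0.4, 0.2, -0.1]
finger_gap: 0.0172
grip_force: 58.7
```

>>> {"method": "play_rows", "body": {"targets": [[[0.1, -0.3, 0, 0, 0, 0, 0], [0.2, -0.6, 0, 0, 0, 0, 0], [0.29, -0.85, 0, 0, 0, 0, 0], [0.29, -0.85, 0, 0, 0, 0, 0], [0.29, -0.85, 0, 0, 0, 0, 0]]]}}

```text
t: 4.65
ee_pos: [0.595, -0.0341, 0.2087]
tcp_rot: [0.001, 0.709, 0.705, -0.001]
force: [0.5, 0.2, -0.6]
finger_gap: 0.0174
grip_force: 58.8
```

```bash
python3 - <<'E'
from h import *
g=grab('wrist','w3');a=grab('scene','a3');s=status.sense()
print(s['t'],s['ee_pos'],s['finger_gap'],s['grip_force'],s['force'],s['q'].round(2))
print('pred ear in wrist',proj(g,[.601,-.1305,.108]))
w=cv2.imread('pics/w3.png');a=cv2.imread('pics/a3.png')
cv2.imwrite('pics/w3c.png',np.hstack([cv2.resize(w[100:384,120:400],(400,406)),cv2.resize(a[120:262,120:260],(400,406))]))
E
```

```text
4.75 [ 0.59485411 -0.03414825  0.20844591] 0.017188606536433386 58.82529113441706 [ 0.29827075  0.39679271 -1.23889334] [-0.4   0.34  0.53  1.46 -0.17  1.38  0.13]
pred ear in wrist [262.86053273 263.12495887]
```

View pics/w3c.png

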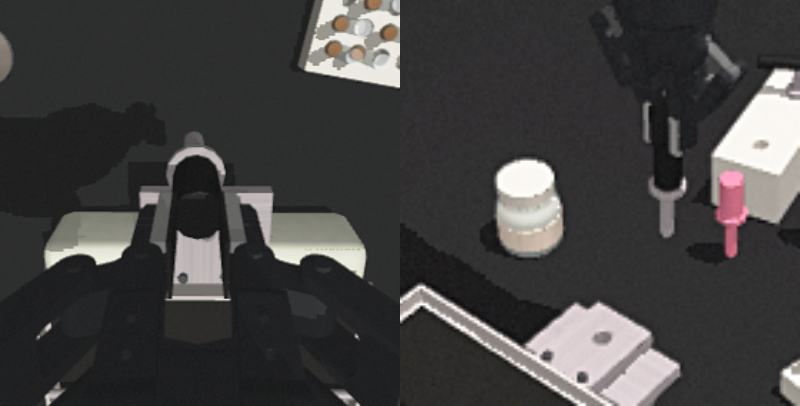

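The pin is held upright, with its tip in the scene view at about (213.5,202.5). The ear hole there is at (190.7,238.3). I use the tip offset from the TCP in that same camera to cancel calibration bias.

```bash
python3 - <<'E'
from h import *
g=grab('wrist');a=grab('scene');s=status.sense();p=s['ee_pos'];print(p)
zc=p[2]-.0137
print('pred tip scene',proj(a,[p[0],p[1],zc-.05]),'tip ray',ray(a,213.5,202,zc-.05),'collar ray',ray(a,120+267/2.857,120+186/2.857,zc))
print('ear ray scene',ray(a,190.7,238.3,.108))
print('wrist collar pred',proj(g,[p[0],p[1],zc+.003]),'ray',ray(g,258,221,zc+.003))
print('grip top pred',proj(g,[p[0],p[1],zc+.045]),'ray',ray(g,120+198/1.4286,100+214/1.4286,zc+.045))
E
```

```text
[ 0.59456372 -0.02840835  0.20821296]
pred tip scene [217.0152034 199.9955575] tip ray [ 0.59249629 -0.03866992  0.14451296] collar ray [ 0.59254938 -0.03704462  0.19451296]
ear ray scene [ 0.60223322 -0.13179814  0.108     ]
wrist collar pred [256.12853721 212.07472781] ray [ 0.59584801 -0.03544356  0.19751296]
grip top pred [255.64412549 241.18106341] ray [ 0.59621277 -0.03405058  0.23951296]
```

>>> {"method": "play_rows", "body": {"targets": [[[0.013, -0.15, 0, 0, 0, 0, 0], [0.026, -0.3, -0.04, 0, 0, 0, 0], [0.026, -0.4, -0.08, 0, 0, 0, 0], [0.026, -0.4, -0.08, 0, 0, 0, 0], [0.026, -0.4, -0.08, 0, 0, 0, 0], [0.026, -0.4, -0.08, 0, 0, 0, 0], [0.026, -0.4, -0.08, 0, 0, 0, 0], [0.026, -0.4, -0.08, 0, 0, 0, 0]]]}}

```text
t: 5.65
ee_pos: [0.6016, -0.1265, 0.1888]
tcp_rot: [-0.0, 0.706, 0.708, 0.0]
force: [0.3, -0.5, -0.5]
finger_gap: 0.0173
grip_force: 58.8
```

```bash
python3 - <<'E'
from h import *
a=grab('scene','a4');s=status.sense();p=s['ee_pos'];b=grab('top','b4')
print(s['t'],p,s['finger_gap'],s['force'])
print('pred tip',proj(a,[p[0],p[1],p[2]-.0637]),'collar',proj(a,[p[0],p[1],p[2]-.0137]),'ear',190.7,238.3)
w=cv2.imread('pics/a4.png')
cv2.imwrite('pics/a4c.png',cv2.resize(w[180:255,150:250],(800,600),interpolation=cv2.INTER_CUBIC))
E
```

```text
5.7 [ 0.60150949 -0.1268979   0.18874871] 0.016960431160130292 [-0.40613347 -1.43374206 -1.18148357]
pred tip [191.50752739 231.54524085] collar [190.27550077 215.23565653] ear 190.7 238.3
```

View pics/a4c.png

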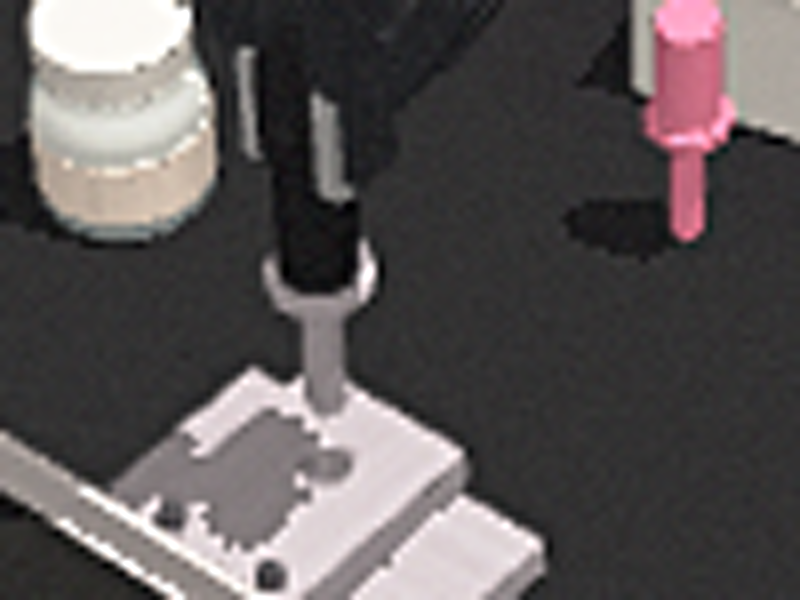

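The pin tip shows at scene (190.9,230.4), just above and behind the ear hole at (191.2,238.3).

```bash
python3 - <<'E'
from h import *
a=grab('scene');s=status.sense();p=s['ee_pos'];print(p)
t=ray(a,190.9,230.4,p[2]-.0637);e=ray(a,191.2,238.3,.108);print(t,e,e-t)
E
```

```text
[ 0.60131728 -0.12748279  0.18862139]
[ 0.59803772 -0.12497555  0.12492139] [ 0.60311199 -0.13112119  0.108     ] [ 0.00507427 -0.00614563 -0.01692139]
```

>>> {"method": "play_rows", "body": {"targets": [[[0.008, -0.018, 0, 0, 0, 0, 0], [0.008, -0.018, -0.03, 0, 0, 0, 0], [0.008, -0.018, -0.06, 0, 0, 0, 0], [0.008, -0.018, -0.07, 0, 0, 0, 0], [0.008, -0.018, -0.08, 0, 0, 0, 0], [0.008, -0.018, -0.08, 0, 0, 0, 0]]]}}

```text
t: 6.4
ee_pos: [0.603, -0.1323, 0.168]
tcp_rot: [-0.0, 0.707, 0.707, -0.0]
force: [0.4, 0.9, -0.7]
finger_gap: 0.0172
grip_force: 58.8
```

The tip is 4 mm below the ear's top face with no contact force, so it is in the hole. I ease further down.

>>> {"method": "play_rows", "body": {"targets": [[[0, 0, -0.012, 0, 0, 0, 0], [0, 0, -0.024, 0, 0, 0, 0], [0, 0, -0.032, 0, 0, 0, 0], [0, 0, -0.032, 0, 0, 0, 0]]]}}

```text
t: 6.8
ee_pos: [0.603, -0.1324, 0.1601]
tcp_rot: [-0.0, 0.707, 0.707, -0.0]
force: [-0.4, 0.5, -0.8]
finger_gap: 0.017
grip_force: 58.8
```

```bash
python3 - <<'E'
from h import *
s=status.sense();print(s['t'],s['ee_pos'],s['force'],s['wrist_torque'])
E
```

```text
6.8 [ 0.60299578 -0.13237793  0.16008837] [-0.40258123  0.46139209 -0.83021546] [ 0.04971678 -0.00044541  0.03794245]
```

>>> {"method": "play_rows", "body": {"targets": [[[0, 0, -0.012, 0, 0, 0, 0], [0, 0, -0.024, 0, 0, 0, 0], [0, 0, -0.036, 0, 0, 0, 0], [0, 0, -0.036, 0, 0, 0, 0]]]}}

```text
t: 7.2
ee_pos: [0.6029, -0.1324, 0.1508]
tcp_rot: [-0.0, 0.707, 0.707, -0.0]
force: [-0.7, 0.8, -1.4]
finger_gap: 0.0174
grip_force: 58.8
```

>>> {"method": "play_rows", "body": {"targets": [[[0, 0, -0.008, 0, 0, 0, 0], [0, 0, -0.016, 0, 0, 0, 0], [0, 0, -0.016, 0, 0, 0, 0]]]}}

```text
t: 7.5
ee_pos: [0.603, -0.1324, 0.1471]
tcp_rot: [-0.0, 0.707, 0.707, -0.0]
force: [0.7, 1.1, -0.1]
finger_gap: 0.0171
grip_force: 58.8
```

>>> {"method": "play_rows", "body": {"targets": [[[0, 0, -0.008, 0, 0, 0, 0], [0, 0, -0.016, 0, 0, 0, 0], [0, 0, -0.024, 0, 0, 0, 0], [0, 0, -0.024, 0, 0, 0, 0]]]}}

```text
t: 7.9
ee_pos: [0.603, -0.1324, 0.1411]
tcp_rot: [-0.0, 0.707, 0.707, -0.0]
force: [-0.6, 0.8, -2.1]
finger_gap: 0.0174
grip_force: 58.7
```

```bash
python3 - <<'E'
from h import *
a=grab('scene','a5');g=grab('wrist','w5')
w=cv2.imread('pics/a5.png');v=cv2.imread('pics/w5.png')
cv2.imwrite('pics/a5c.png',np.hstack([cv2.resize(w[180:255,150:225],(400,400),interpolation=cv2.INTER_CUBIC),cv2.resize(v[120:384,124:388],(400,400))]))
E
```

```text
(no output)
```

View pics/a5c.png

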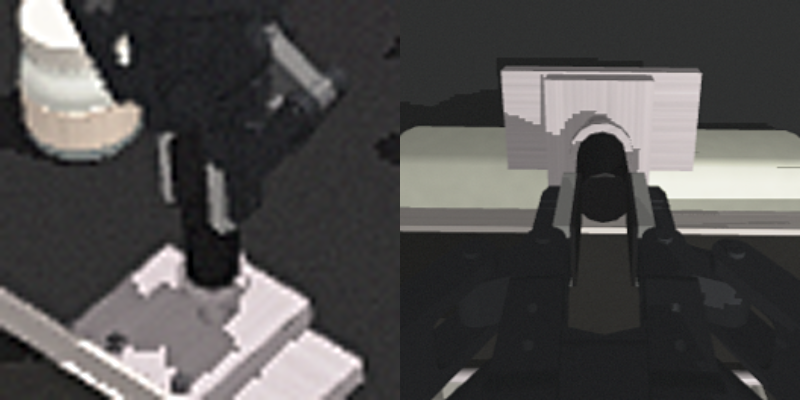

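Both views show the collar low over the ear's middle. The tip is 13 mm below the bracket's top with no reaction, so the pin has found both holes. I continue down until the collar touches.

>>> {"method": "play_rows", "body": {"targets": [[[0, 0, -0.012, 0, 0, 0, 0], [0, 0, -0.024, 0, 0, 0, 0], [0, 0, -0.036, 0, 0, 0, 0], [0, 0, -0.048, 0, 0, 0, 0], [0, 0, -0.06, 0, 0, 0, 0], [0, 0, -0.06, 0, 0, 0, 0]]]}}

```text
t: 8.6
ee_pos: [0.6029, -0.1323, 0.1258]
tcp_rot: [-0.0, 0.707, 0.707, -0.0]
force: [0.3, 0.4, -1.6]
finger_gap: 0.0174
grip_force: 58.7
```

>>> {"method": "play_rows", "body": {"targets": [[[0, 0, -0.006, 0, 0, 0, 0], [0, 0, -0.012, 0, 0, 0, 0], [0, 0, -0.016, 0, 0, 0, 0], [0, 0, -0.016, 0, 0, 0, 0]]]}}

```text
t: 9.0
ee_pos: [0.6031, -0.1324, 0.1224]
tcp_rot: [-0.0, 0.707, 0.707, -0.0]
force: [-0.9, 0.1, 0.0]
finger_gap: 0.0171
grip_force: 58.8
```

>>> {"method": "play_rows", "body": {"targets": [[[0, 0, -0.004, 0, 0, 0, 0], [0, 0, -0.008, 0, 0, 0, 0], [0, 0, -0.012, 0, 0, 0, 0], [0, 0, -0.012, 0, 0, 0, 0]]]}}

```text
t: 9.4
ee_pos: [0.605, -0.1322, 0.1219]
tcp_rot: [0.002, 0.707, 0.708, 0.002]
force: [-2.5, 2.9, 11.1]
finger_gap: 0.0171
grip_force: 61.6
```

The collar has contacted at TCP z 0.1219, against an expected 0.1217, so the pin is home. I release and rise.

>>> {"method": "play_rows", "body": {"targets": [[[0, 0, 0.004, 0, 0, 0, 24], [0, 0, 0.004, 0, 0, 0, 32], [0, 0, 0.004, 0, 0, 0, 45], [0, 0, 0.004, 0, 0, 0, 50], [0, 0, 0.004, 0, 0, 0, 50]]]}}

```text
t: 9.9
ee_pos: [0.6031, -0.1326, 0.1202]
tcp_rot: [-0.0, 0.707, 0.707, -0.0]
force: [-0.1, -0.2, -0.2]
finger_gap: 0.05
grip_force: 0.0
```

>>> {"method": "play_rows", "body": {"targets": [[[0, 0, 0.06, 0, 0, 0, 50], [0, 0, 0.16, 0, 0, 0, 50], [0, 0, 0.3, 0, 0, 0, 50], [0, 0, 0.45, 0, 0, 0, 50], [0, 0.25, 0.5, 0, 0, 0, 50], [0, 0.5, 0.5, 0, 0, 0, 50], [0, 0.5, 0.5, 0, 0, 0, 50]]]}}

```text
t: 10.6
ee_pos: [0.6036, -0.0023, 0.2473]
tcp_rot: [-0.0, 0.705, 0.709, 0.002]
force: [-0.3, 0.8, -0.0]
finger_gap: 0.05
grip_force: 0.0
```

```bash
python3 - <<'E'
from h import *
a=grab('scene','a6');g=grab('top','w6');s=status.sense();print(s['t'],s['ee_pos'],s['finger_gap'],s['force'])
w=cv2.imread('pics/a6.png');v=cv2.imread('pics/w6.png')
cv2.imwrite('pics/a6c.png',np.hstack([cv2.resize(w[195:265,155:225],(400,400),interpolation=cv2.INTER_CUBIC),cv2.resize(v[147:217,300:370],(400,400),interpolation=cv2.INTER_CUBIC)]))
for n,z in(('ear',.108),('griptop',.153)): print(n,proj(a,[.603,-.132,z]),proj(g,[.603,-.132,z]))
E
```

```text
10.7 [ 0.60357858 -0.00101507  0.24658301] 0.04997956249711571 [ 0.10767977  0.07478701 -0.20617725]
ear [190.900224   238.50635129] [329.82882114 180.76316147]
griptop [189.78574559 224.16838699] [333.84123973 179.49460884]
```

View pics/a6c.png

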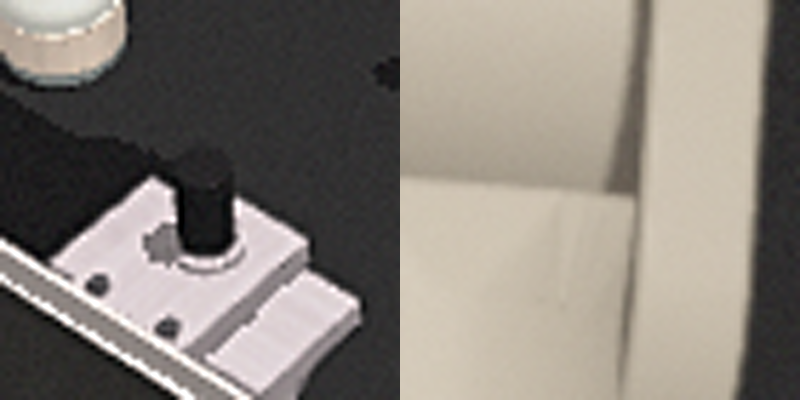

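The pin stands upright with its collar flat on the ear. Its grip top is at scene (190.9,224.4), against a predicted (189.8,224.2) for fully home, and the gripper is clear. I hand it in.

```bash
python3 -c "
from rig import manip
print(manip.job_done())"
```

```text
the job is handed in; nothing more can be done
None
```

The lock pin is through the ear and the bracket, its collar down on the ear and the gripper clear; the bracket hole was near enough in line that the platform needed no easing, and the job is handed in (no verdict was returned).

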